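Find the rocking bin cover and seat it

TASK

One of the four identical bin covers in the grey carrier is not clipped down. Press lightly near an end of each cover until you find the one that rocks under your fingertip, then press that cover down in its middle until it is fully home and level. Only press: do not pull any cover up, do not ram anything, and leave the tools and the bottle around the carrier where they lie.

Things in the scene. Friction and masses are not known exactly. Their poses are not given: they have to be found in the camera images.
- carrier: Open grey plastic tray, 125 mm (its x) by 360 mm (its y) by 45 mm high, fixed. Origin: centre of its underside on the table, z up, x pointing away from the robot, turned up to 0.3 rad. In it, fixed in a row along y, stand four identical grey bins, 85 mm apart. Each has a flat light grey cover, 96 mm (x) by 76 mm (y), standing above the tray's walls. Three covers are clipped on and do not give.
- place_1 (a point): Middle of the first (carrier -y end, robot's right) cover of the row (carrier y = -127.5 mm), a fixed point of the carrier, 71 mm above the table; axes as the carrier's. Bins stand unevenly: a cover's flat top is 67 to 76 mm above the table, and this does not tell which is loose. Good points to probe lie 38 mm from here along the carrier's +x or -x, near the cover's ends.
- place_2 (a point): Middle of the second cover of the row (carrier y = -42.5 mm), a fixed point of the carrier, 71 mm above the table; axes as the carrier's. Bins stand unevenly: a cover's flat top is 67 to 76 mm above the table, and this does not tell which is loose. Good points to probe lie 38 mm from here along the carrier's +x or -x, near the cover's ends.
- place_3 (a point): Middle of the third cover of the row (carrier y = +42.5 mm), a fixed point of the carrier, 71 mm above the table; axes as the carrier's. Bins stand unevenly: a cover's flat top is 67 to 76 mm above the table, and this does not tell which is loose. Good points to probe lie 38 mm from here along the carrier's +x or -x, near the cover's ends.
- place_4 (a point): Middle of the fourth (carrier +y end, robot's left) cover of the row (carrier y = +127.5 mm), a fixed point of the carrier, 71 mm above the table; axes as the carrier's. Bins stand unevenly: a cover's flat top is 67 to 76 mm above the table, and this does not tell which is loose. Good points to probe lie 38 mm from here along the carrier's +x or -x, near the cover's ends.
- loose_rock (a joint): Tilt in rad of the one loose cover (its place is not told and changes) about the carrier's y axis through its middle. 0 level, positive with the far (+x) end down, negative with the near end down. 1 to 2 N at 38 mm from the middle tips it 0.08 to 0.12 rad (4 mm); it springs back when released. Light presses there do not seat it.
- loose_height (a joint): How far in m the loose cover stands above its seated height: 0.004 to 0.005 at the start, 0 fully home on a hard stop. It stays where it is left. About 10 to 13 N straight down within 8 mm of its middle pushes it home, and it then no longer rocks. Grows if the cover is pulled up.
- driver_near: Screwdriver, red handle, 200 mm long, lying on the table on the robot's side of the carrier, roughly along the carrier's y. Origin at its middle, on the table. Loose bystander.
- driver_far: Screwdriver, orange handle, 220 mm long, lying on the table beyond the carrier, roughly along the carrier's y. Origin at its middle, on the table. Loose bystander.
- hammer: Hammer with wooden handle, 260 mm long, lying on the table beyond the carrier's -y end, roughly along carrier x. Origin at its middle, on the table. Loose bystander.
- oil: White oil bottle with black cap, 52 mm in diameter and 130 mm high, standing on the table beyond the carrier's +y end. Origin: centre of its underside. Loose bystander.

How it is judged (in metres and radians):
On the way, in this order (a step that is already met when the one before it is completed fails the run):
1. the loose cover, still standing proud, is made to rock by a press near one end (value of joint loose_height above 0.003 m and (value of joint loose_rock above 0.05 rad or value of joint loose_rock below -0.05 rad)), for 0.05 s.
2. the loose cover is pressed fully home and level (value of joint loose_height below 0.0015 m and value of joint loose_rock between -0.03 and 0.03 rad), for 0.1 s.
At the end, for the whole second after the job is handed in: The loose cover is within 1.5 mm of its seated height and within 0.03 rad of level, and the two screwdrivers, the hammer and the bottle are within 30 mm of where they began (all of step 2 and distance of each of driver_near, driver_far, hammer, oil from where it was at the start of the episode below 0.03 m); the robot touches nothing.
It fails at once if the loose cover is pulled up off its bin (more than 9 mm above its seat) (value of joint loose_height above 0.009 m).
It fails at once if something is rammed: the fingers or the arm press with more than 60 N (contact force between any of the arm, the fingers and anything else above 60 N).
It fails at once if a tool or the bottle is shifted by more than 30 mm or lifted (distance of any of driver_near, driver_far, hammer, oil from where it was at the start of the episode above 0.03 m).
It fails at once if the bottle is tipped (angle between oil's own z axis and vertical above 0.4 rad).
It also fails if it takes over 53 s, if anything falls off the work surface, if the arm or the gripper's body presses on something with over 40 N, if the wrist force passes 120 N, or if a joint passes its speed limit or range.

ROBOT

A 6-joint arm with a two-finger parallel gripper is mounted at the origin on the work surface. World frame = base frame: x ahead of the robot, y to its left, z up, the work surface at z = 0. Lengths are in m, angles in degrees, forces in N, time in s.
With the tool pointing down it reaches from about 0.225 to 0.725 m from the base axis. Payload 3.1 kg.
Tool frame: the origin (TCP) lies midway between the tips of the shut fingers; the grasp point (between the pads) lies manip.grasp_offset behind it (manip.grasp_offset is the distance from the TCP to the grasp point, in m); z points along the fingers, y is the line along which they close (so a half turn about z gives the same grasp; the last joint's range is limited). The gripper opens to 85 mm and grips with 20 to 120 N. Pads are 22 mm wide; open, the fingers measure 114 mm over their backs; the gripper's body (76 mm by 85 mm) begins 54 mm behind the grasp point. The pads swing forward as they close: fully open they stand 13 mm farther back than shut.
Start: joints at [-80.489, 2.75, 5.684, 92.934, 0, 82.678], TCP at [0.152, -0.503, 0.231] pointing down, gripper open.
Joint ranges: [-166.93, 166.93], [-56.73, 111.36], [-69.38, 81.34], [-121.58, 131.49], [-85.45, 84.26], [-180, 180]. Speed limits (degrees/s): [159.86, 159.86, 180, 180, 180, 180].

INTERFACE

Orientations are given as a 3x3 rotation matrix whose columns are the frame's x, y, z axes.
In Python, from plant import manip, viewer, job gives the robot as it stands.
- The arm moves only by the tool drive_tool, never from a script. Its argument "targets" is text: rows parted by semicolons, each of 4 numbers parted by spaces: the shift along the tool's x, y, z each as a share of 250 mm, from -1 to 1, then the turn about the tool's z as a share of 180 degrees, from -1 to 1. A call has exactly 8 rows; each row is the pose to reach, as a shift and turn from the pose commanded when the call began, along the tool's axes at that moment, turning the shorter way round; what a row does not reach only later rows make up. A row lasts 1/10 s, in which the tool goes at most 50 mm and 8.59 degrees, less where a joint would pass 70% of its speed; a pose out of reach is approached as far as the arm can. A call with a number of a shift or a turn outside -1 to 1 is refused whole. A call with a gripper value outside its range is refused whole. "grip" is the gripper command: -1 is fully open, 1 is shut, values between are in proportion, set as the call begins (left out, the last holds). The fingers move at their own pace and stop on an object; "newtons" is the grip in N (left out, the last holds). Time passes only in rows, so rows that repeat a pose let the fingers close, or fill a call up. It gives the time, the measured TCP pose, the force, the opening and the grip force at its end, in the units of the state.
- manip.get_state(): the state, without advancing time (a new reading comes with each control period).
- viewer.get_image(name): name is "side" or "top" or "wrist"; returns the picture (400x640x3 uint8, red, green, blue); there is no depth.
- viewer.calibration(name): a dict with "fx", "fy", "cx", "cy" (pixels), "k1" (the pictures are not rectified: a ray, as slopes to the right and down, at radius r is drawn at 1 + k1 r^2 times it, then the intrinsics apply), "R" (3x3) and "t" (3): a world point X has camera coordinates R X + t; the wrist camera has in their place "T_tool_cam" (4x4, takes a point from camera to tool coordinates, whose origin is the TCP and whose axes are the flange's). Camera axes: x right, y down, z forward; pixel columns grow to the right and rows downward; lengths in m; the calibration is good to about 2 mm. A picture is of the moment at which its call begins: read the wrist's pose just before it. calibration takes no time and is no camera call.
- job.hand_in(): hands the job in; it is judged then, once.
The state is a dict: "clock": time; "q": joint angles; "joint_vel": joint speeds; "tau": joint torques, N m; "tool_pos": TCP position; "orientation": TCP orientation; "contact_force": force on the tool from outside, world axes, zero at the start; "wrist_torque": the same for the moment, N m; "finger_gap": finger opening in m; "gripper_force": force on a finger pad.
Only numpy, scipy, OpenCV 4.12 (cv2) and the standard library are available. Lean on these libraries where they do the work, as an engineer would, in place of code of your own. Each camera call takes 0.05 s, during which the arm holds its last target. There are 200 camera calls.

## Working session

There is one attempt and no reset: what is moved stays moved. The work goes in short steps, Python scripts to look and compute and a tool call to move; the robot and the scene stay as the last step left them, time stands still between calls to the robot, and variables do not carry over. Pictures are saved under pics/ and viewed, at most 10 in all, crops included, and the job is handed in when it is done.

Besides the shell and the picture viewer there is one more tool, called after "Request:" as name(argument=value, ...) on one line, values as JSON. drive_tool: Moves the arm, as the interface text tells. Shift numbers are shares of 250 mm and turn numbers shares of 180 degrees, none past 1 either way. Its arguments: {"type":"object","properties":{"targets":{"type":"string"},"grip":{"type":"number"},"newtons":{"type":"number"}},"required":["targets"]}

```bash
mkdir -p pics; python3 - <<'E'
from plant import manip, viewer, job
import cv2
s=manip.get_state(); print(s)
for n in("top","side"):
    cv2.imwrite(f"pics/{n}0.png",viewer.get_image(n)[:,:,::-1]); print(n,viewer.calibration(n))
E
```

```text
{'clock': 0.0, 'q': array([-8.04883822e+01,  2.79040086e+00,  5.59200524e+00,  9.29324032e+01,
        5.57190914e-04,  8.26786954e+01]), 'joint_vel': array([ 0.03141501, -0.18465906,  0.03048019,  0.06022749,  0.0299055 ,
        0.03841179]), 'tau': array([-1.31988304e-05, -3.38782275e+01,  3.20014536e+01,  2.02968414e-02,
       -3.74631168e-05,  1.18186847e-06]), 'tool_pos': array([ 0.15193117, -0.50190969,  0.2301432 ]), 'orientation': array([[ 9.57153319e-01,  2.89581403e-01, -3.67647387e-04],
       [ 2.89581480e-01, -9.57150714e-01,  2.25309083e-03],
       [ 3.00559243e-04, -2.26301724e-03, -9.99997394e-01]]), 'contact_force': array([ 0.39730149, -0.27581232,  0.10007204]), 'wrist_torque': array([ 0.00392826, -0.01308941, -0.00223536]), 'gripper_force': 0.0, 'finger_gap': 0.08574549168832288}
top {'fx': 438.6166474151036, 'fy': 438.6166474151036, 'cx': 321.70731370016773, 'cy': 204.28955065992682, 'k1': -0.041466892080736416, 'R': array([[ 0.0265186 , -0.99964597, -0.00216866],
       [-0.98862552, -0.02590485, -0.1481503 ],
       [ 0.14804168,  0.00607273, -0.98896248]]), 't': array([0.02396364, 0.56291857, 0.99024319])}
side {'fx': 412.17562668227, 'fy': 412.17562668227, 'cx': 322.6185023720181, 'cy': 195.33606398217364, 'k1': -0.07093939181503985, 'R': array([[-0.80822588, -0.58849332, -0.02113148],
       [-0.38900393,  0.56050312, -0.73110341],
       [ 0.44209373, -0.58267647, -0.68193934]]), 't': array([0.44503303, 0.25108557, 0.79581932])}
```

View pics/top0.png

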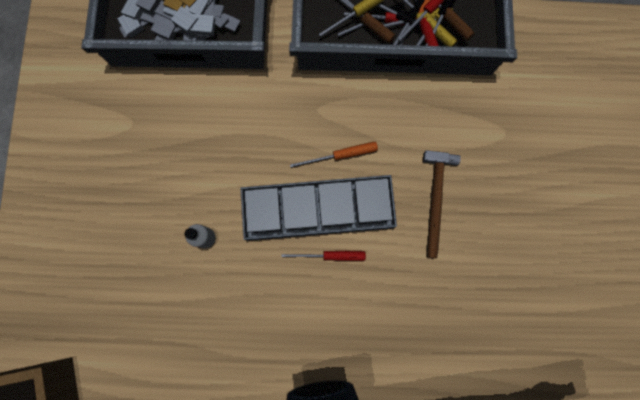

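View pics/side0.png

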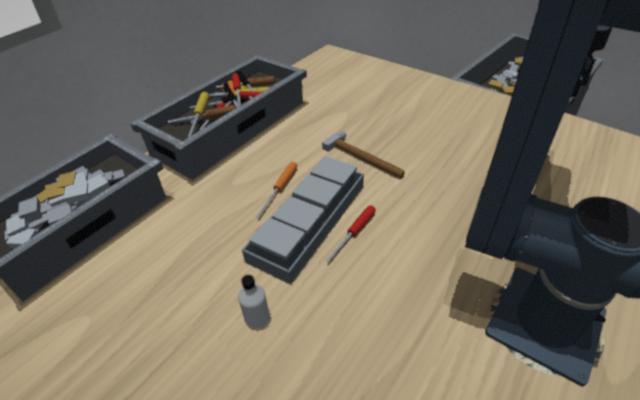

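Top view: covers run from about (262,210) (+y end) to (375,200) (-y end). Red driver sits below the carrier, hammer to its right and bottle to its left. I'll enlarge the carrier.

```bash
python3 - <<'E'
import cv2
im=cv2.imread("pics/top0.png")[165:250,235:405]
cv2.imwrite("pics/crop.png",cv2.resize(im,None,fx=4.5,fy=4.5,interpolation=cv2.INTER_CUBIC))
E
```

```text
(no output)
```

View pics/crop.png

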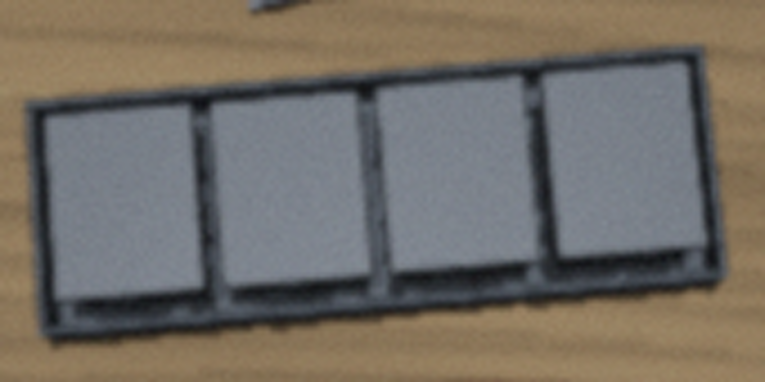

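```bash
cat >h.py <<'E'
import numpy as np, cv2
from plant import viewer
def unproj(px,z,n="top"):
    c=viewer.calibration(n); px=np.array(px,float)
    K=np.array([[c["fx"],0,c["cx"]],[0,c["fy"],c["cy"]],[0,0,1]])
    u=cv2.undistortPoints(px.reshape(-1,1,2),K,np.array([c["k1"],0,0,0.])).reshape(-1,2)
    d=np.c_[u,np.ones(len(u))]@c["R"]; o=-c["R"].T@c["t"]
    return o+d*((z-o[2])/d[:,2])[:,None]
E
python3 - <<'E'
from h import *
m=lambda a:(np.array(a,float)+.5)/4.5-.5+[235,165]
C=unproj(m([(623,159),(457,174),(290,189),(123,201)]),.071)
R=unproj(m([(28,103),(703,48),(722,283),(45,338)]),.045)
print(C,R,R.mean(0),C.mean(0))
d=C[3]-C[0];print("yaw",np.arctan2(-d[0],d[1]),np.linalg.norm(d))
e=R[0]-R[1];print(np.arctan2(-e[0],e[1]),np.linalg.norm(e)); e=R[3]-R[2];print(np.arctan2(-e[0],e[1]))
b=unproj([(324,257),(433,258),(440,157),(200,237)],.01);print(b)
E
```

```text
[[ 0.57088423 -0.07869087  0.071     ]
 [ 0.56094888  0.00561758  0.071     ]
 [ 0.55102565  0.09021447  0.071     ]
 [ 0.542646    0.17481472  0.071     ]] [[ 0.59675132  0.23098223  0.045     ]
 [ 0.63548529 -0.12328195  0.045     ]
 [ 0.51144894 -0.13351554  0.045     ]
 [ 0.47375695  0.21557635  0.045     ]] [0.55436062 0.04744027 0.045     ] [0.55637619 0.04798897 0.071     ]
yaw 0.11093364564666033 0.25507348084302534
0.10890382506214731 0.3563754017489306
0.107554882702097
[[ 0.43992252  0.03014971  0.01      ]
 [ 0.4441017  -0.23032162  0.01      ]
 [ 0.69280861 -0.25045281  0.01      ]
 [ 0.47951444  0.33006827  0.01      ]]
```

Request:
drive_tool(targets="0.1 -0.06 0 0; 0.24 -0.145 0 0; 0.38 -0.23 0 0; 0.52 -0.31 0 0; 0.66 -0.395 0 0; 0.8 -0.48 0 0; 0.9 -0.54 0 0.03; 0.97 -0.58 0 0.059", grip=1, newtons=30)

```text
clock: 0.9
tool_pos: [0.3431, -0.2915, 0.2309]
orientation: [[0.994, 0.107, -0.0], [0.107, -0.994, 0.001], [-0.0, -0.001, -1.0]]
contact_force: [-0.5, 0.3, -0.5]
finger_gap: 0.0006
gripper_force: 0.0
```

```bash
cat >>h.py <<'E'
from plant import manip
YAW=.109; CX=np.array([np.cos(YAW),np.sin(YAW),0]); CY=np.array([-CX[1],CX[0],0]); O=np.array([.5555,.0477,0])
def tell(i=1,dx=-.038,z=.1):
    s=manip.get_state(); p=s["tool_pos"]; g=O+CX*dx+CY*(-.2125+.085*i)+[0,0,z]
    print(s["clock"],"carrier xy",CX@(p-O),CY@(p-O),p,"F",s["contact_force"],"gap",s["finger_gap"])
    print(s["orientation"].round(3),"shares",(s["orientation"].T@(g-p)/.25).round(3))
E
python3 -c "
from h import *;tell()"
```

```text
0.9 carrier xy -0.24804806242118643 -0.31406787574514095 [ 0.34308966 -0.29148773  0.23090261] F [-0.46187673  0.26731744 -0.52605118] gap 0.0005766963557117616
[[ 0.994  0.107 -0.   ]
 [ 0.107 -0.994  0.001]
 [-0.    -0.001 -1.   ]] shares [ 0.839 -0.748  0.524]
```

Request:
drive_tool(targets="0.12 -0.1 0.05 0; 0.26 -0.23 0.1 0; 0.4 -0.36 0.18 0; 0.55 -0.49 0.28 0; 0.69 -0.62 0.36 0; 0.78 -0.7 0.44 0; 0.84 -0.75 0.5 0; 0.84 -0.75 0.52 0")

```text
clock: 1.7
tool_pos: [0.53, -0.0816, 0.0981]
orientation: [[0.994, 0.112, -0.005], [0.112, -0.994, 0.002], [-0.004, -0.002, -1.0]]
contact_force: [-0.0, -0.4, -0.1]
finger_gap: 0.0004
gripper_force: 0.0
```

```bash
python3 - <<'E'
from h import *
tell()
cv2.imwrite("pics/w1.png",viewer.get_image("wrist")[:,:,::-1])
E
```

```text
1.7 carrier xy -0.039439958436599656 -0.12579562645497327 [ 0.52997869 -0.08163952  0.0980795 ] F [-0.03079479 -0.39611497 -0.10346188] gap 0.000363085534251393
[[ 0.994  0.112 -0.005]
 [ 0.112 -0.994  0.002]
 [-0.004 -0.002 -1.   ]] shares [ 0.006  0.007 -0.008]
```

View pics/w1.png

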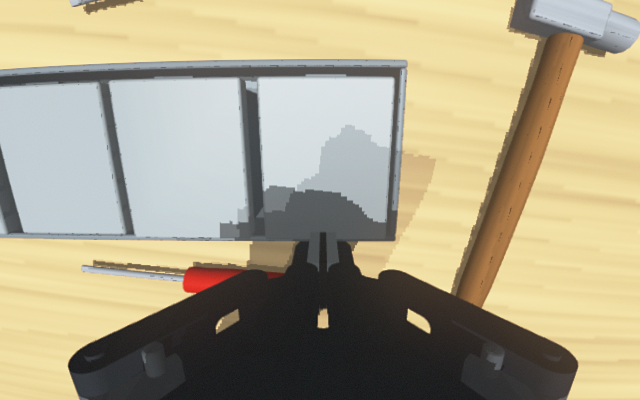

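The wrist view shows the fingers over cover 1's near end, with the driver and hammer clear. I'll probe gently.

Request:
drive_tool(targets="0.006 0.006 0.02 0; 0.006 0.006 0.04 0; 0.006 0.006 0.06 0; 0.006 0.006 0.076 0; 0.006 0.006 0.08 0; 0.006 0.006 0.084 0; 0.006 0.006 0.088 0; 0.006 0.006 0.088 0")

```text
clock: 2.55
tool_pos: [0.5323, -0.0857, 0.0794]
orientation: [[0.994, 0.108, 0.0], [0.108, -0.994, -0.0], [0.0, 0.0, -1.0]]
contact_force: [0.7, 0.1, 0.0]
finger_gap: -0.0002
gripper_force: 0.0
```

Request:
drive_tool(targets="0 0 0.002 0; 0 0 0.004 0; 0 0 0.006 0; 0 0 0.008 0; 0 0 0.01 0; 0 0 0.012 0; 0 0 0.012 0; 0 0 0.012 0")

```text
clock: 3.35
tool_pos: [0.5323, -0.0857, 0.0763]
orientation: [[0.994, 0.108, -0.0], [0.108, -0.994, 0.0], [-0.0, -0.0, -1.0]]
contact_force: [-0.2, 0.9, -0.1]
finger_gap: -0.0001
gripper_force: 0.0
```

Request:
drive_tool(targets="0 0 0.002 0; 0 0 0.004 0; 0 0 0.006 0; 0 0 0.008 0; 0 0 0.01 0; 0 0 0.012 0; 0 0 0.012 0; 0 0 0.012 0")

```text
clock: 4.15
tool_pos: [0.5322, -0.0857, 0.0733]
orientation: [[0.994, 0.108, -0.0], [0.108, -0.994, -0.0], [-0.0, 0.0, -1.0]]
contact_force: [-0.0, 0.7, 0.3]
finger_gap: 0.0001
gripper_force: 0.3
```

Request:
drive_tool(targets="0 0 0.002 0; 0 0 0.004 0; 0 0 0.006 0; 0 0 0.008 0; 0 0 0.008 0; 0 0 0.008 0; 0 0 0.008 0; 0 0 0.008 0")

```text
clock: 4.95
tool_pos: [0.5322, -0.0857, 0.0713]
orientation: [[0.994, 0.108, -0.0], [0.108, -0.994, -0.0], [-0.0, 0.0, -1.0]]
contact_force: [-0.2, 0.0, 1.5]
finger_gap: -0.0002
gripper_force: 0.9
```

Request:
drive_tool(targets="0 0 0.002 0; 0 0 0.004 0; 0 0 0.006 0; 0 0 0.006 0; 0 0 0.006 0; 0 0 0.006 0; 0 0 0.006 0; 0 0 0.006 0")

```text
clock: 5.75
tool_pos: [0.5323, -0.0857, 0.0709]
orientation: [[0.994, 0.108, 0.0], [0.108, -0.994, -0.0], [0.0, 0.0, -1.0]]
contact_force: [-3.9, 0.8, 5.5]
finger_gap: 0.0001
gripper_force: 3.4
```

Request:
drive_tool(targets="0 0 -0.002 0; 0 0 -0.004 0; 0 0 -0.006 0; 0 0 -0.008 0; 0 0 -0.01 0; 0 0 -0.01 0; 0 0 -0.01 0; 0 0 -0.01 0")

```text
clock: 6.55
tool_pos: [0.5325, -0.0856, 0.0722]
orientation: [[0.994, 0.108, 0.0], [0.108, -0.994, 0.0], [0.0, -0.0, -1.0]]
contact_force: [0.5, -0.2, 0.8]
finger_gap: 0.0002
gripper_force: 0.4
```

```bash
python3 - <<'E'
from h import *
F=[]
for i in range(6): viewer.get_image("wrist"); F.append(manip.get_state()["contact_force"])
print(np.mean(F,0),np.std(F,0)); tell(2,-.038,.1)
E
```

```text
[-0.28858423 -0.36005694  0.99995236] [0.33155637 0.49990532 0.43663312]
6.85 carrier xy -0.037370721294364154 -0.13005750256643664 [ 0.53249927 -0.08565101  0.07239053] F [0.21462124 0.20707169 0.72919135] gap -0.00025478269097210435
[[ 0.994  0.108  0.001]
 [ 0.108 -0.994  0.   ]
 [ 0.001 -0.    -1.   ]] shares [-0.003 -0.35  -0.11 ]
```

Force rises softly (about 0.3, 1.0, then 1.5 N over about 2.5 mm) before a stop, so cover 1 is rocking. I'll move over its middle and press.

Request:
drive_tool(targets="0 0 -0.03 0; 0 0 -0.05 0; 0.05 -0.005 -0.05 0; 0.1 -0.01 -0.05 0; 0.15 -0.01 -0.05 0; 0.15 -0.01 -0.04 0; 0.15 -0.01 -0.03 0; 0.15 -0.01 -0.02 0")

```text
clock: 7.65
tool_pos: [0.5686, -0.0792, 0.0771]
orientation: [[0.994, 0.108, -0.001], [0.108, -0.994, 0.0], [-0.001, -0.0, -1.0]]
contact_force: [0.5, 0.4, -0.5]
finger_gap: -0.0
gripper_force: 0.0
```

Request:
drive_tool(targets="0 0 0.002 0; 0 0 0.004 0; 0 0 0.006 0; 0 0 0.008 0; 0 0 0.01 0; 0 0 0.012 0; 0 0 0.014 0; 0 0 0.014 0")

```text
clock: 8.45
tool_pos: [0.5694, -0.0792, 0.075]
orientation: [[0.994, 0.108, 0.001], [0.108, -0.994, -0.0], [0.001, 0.0, -1.0]]
contact_force: [-3.3, 0.1, 5.5]
finger_gap: -0.0001
gripper_force: 2.7
```

Request:
drive_tool(targets="0 0 0.002 0; 0 0 0.004 0; 0 0 0.006 0; 0 0 0.006 0; 0 0 0.006 0; 0 0 0.006 0; 0 0 0.006 0; 0 0 0.006 0")

```text
clock: 9.25
tool_pos: [0.5694, -0.0792, 0.0745]
orientation: [[0.994, 0.108, 0.001], [0.108, -0.994, -0.001], [0.001, 0.001, -1.0]]
contact_force: [-4.2, 0.5, 8.7]
finger_gap: -0.0002
gripper_force: 4.4
```

The middle stands at 75 mm while the near end went down to 71 mm, so cover 1 is confirmed loose. I'll keep pressing.

Request:
drive_tool(targets="0 0 0.002 0; 0 0 0.004 0; 0 0 0.006 0; 0 0 0.006 0; 0 0 0.006 0; 0 0 0.006 0; 0 0 0.006 0; 0 0 0.006 0")

```text
clock: 10.05
tool_pos: [0.5694, -0.0792, 0.073]
orientation: [[0.994, 0.108, 0.001], [0.108, -0.994, -0.001], [0.001, 0.001, -1.0]]
contact_force: [-4.1, 0.9, 8.5]
finger_gap: -0.0001
gripper_force: 4.5
```

Request:
drive_tool(targets="0 0 0.002 0; 0 0 0.004 0; 0 0 0.006 0; 0 0 0.006 0; 0 0 0.006 0; 0 0 0.006 0; 0 0 0.006 0; 0 0 0.006 0")

```text
clock: 10.85
tool_pos: [0.5694, -0.0792, 0.0715]
orientation: [[0.994, 0.108, 0.001], [0.108, -0.994, -0.001], [0.001, 0.001, -1.0]]
contact_force: [-3.9, 0.5, 7.9]
finger_gap: -0.0002
gripper_force: 4.5
```

Request:
drive_tool(targets="0 0 0.002 0; 0 0 0.004 0; 0 0 0.006 0; 0 0 0.006 0; 0 0 0.006 0; 0 0 0.006 0; 0 0 0.006 0; 0 0 0.006 0")

```text
clock: 11.65
tool_pos: [0.5694, -0.0792, 0.0702]
orientation: [[0.994, 0.108, 0.001], [0.108, -0.994, -0.001], [0.001, 0.001, -1.0]]
contact_force: [-4.9, 0.3, 9.3]
finger_gap: 0.0002
gripper_force: 4.7
```

It's moving down steadily at 8–9 N. I'll push on to the hard stop.

Request:
drive_tool(targets="0 0 0.002 0; 0 0 0.004 0; 0 0 0.006 0; 0 0 0.006 0; 0 0 0.006 0; 0 0 0.006 0; 0 0 0.006 0; 0 0 0.006 0")

```text
clock: 12.45
tool_pos: [0.5694, -0.0792, 0.0701]
orientation: [[0.994, 0.108, 0.002], [0.108, -0.994, -0.001], [0.001, 0.001, -1.0]]
contact_force: [-6.8, 1.2, 14.5]
finger_gap: -0.0001
gripper_force: 7.3
```

Request:
drive_tool(targets="0 0 0.002 0; 0 0 0.004 0; 0 0 0.006 0; 0 0 0.006 0; 0 0 0.006 0; 0 0 0.006 0; 0 0 0.006 0; 0 0 0.006 0")

```text
clock: 13.25
tool_pos: [0.5695, -0.0793, 0.07]
orientation: [[0.994, 0.108, 0.002], [0.108, -0.994, -0.001], [0.002, 0.001, -1.0]]
contact_force: [-8.1, 1.9, 19.9]
finger_gap: -0.0002
gripper_force: 9.8
```

It's on the hard stop after about 4.8 mm of travel. Backing off.

Request:
drive_tool(targets="0 0 -0.02 0; 0 0 -0.05 0; 0 0 -0.1 0; 0 0 -0.15 0; 0 0 -0.2 0; 0 0 -0.25 0; 0 0 -0.28 0; 0 0 -0.28 0")

```text
clock: 14.05
tool_pos: [0.5705, -0.0794, 0.1369]
orientation: [[0.994, 0.108, 0.003], [0.108, -0.994, -0.001], [0.003, 0.001, -1.0]]
contact_force: [-0.4, -1.0, -0.0]
finger_gap: -0.0
gripper_force: 0.0
```

```bash
python3 - <<'E'
from h import *
cv2.imwrite("pics/w2.png",viewer.get_image("wrist")[:,:,::-1]); tell()
E
```

```text
14.1 carrier xy 0.0004696830661018548 -0.12780498146477806 [ 0.56987007 -0.07929541  0.13571026] F [ 0.77972562 -0.66166636 -0.81773525] gap -7.156295729300347e-05
[[ 0.994  0.108  0.002]
 [ 0.108 -0.994 -0.   ]
 [ 0.002  0.001 -1.   ]] shares [-0.154 -0.001  0.143]
```

View pics/w2.png

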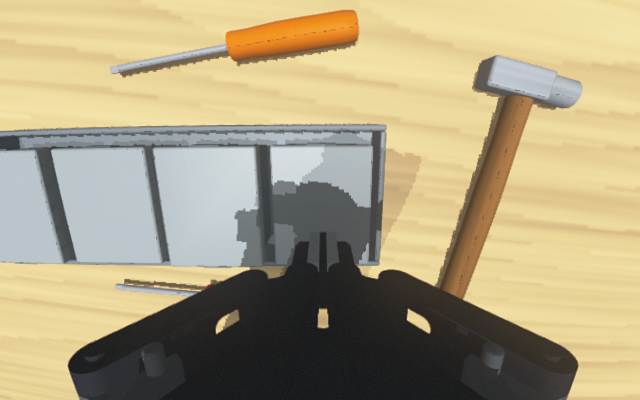

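The view shows the gripper clear above cover 1 (around (320,200)), which sits level. The tools are undisturbed.

```bash
python3 -c "
from plant import job;print(job.hand_in())"
```

```text
the job is handed in; nothing more can be done
None
```

The loose cover was the first one (carrier -y end, robot's right): it rocked under a light press at its near end, I pressed it about 4.8 mm down at its middle onto the hard stop, backed off and handed the job in; the hand-in gave no verdict.

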